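Free the seized bolt of a parts box and slide its lid open

TASK

The slide bolt on top of the steel parts box is rusted stiff. Work it to and fro by its upright post with short strokes until it runs free, draw it fully back to the left, then push the box's sliding lid fully open, away from you, and leave everything so. Do not knock over the small jar beside the box or shove it out of its place.

Things in the scene. Friction and masses are not known exactly. Their poses are not given: they have to be found in the camera images.
- parts_box: Grey steel box 150 (x) x 180 (y) x 60 mm high, fixed to the bench. Origin: centre of its underside; x points away from the robot (yaw within 0.45 rad), y left. Top at z 60 mm: the left half (y 0 to 90) is fixed and carries the bolt, the right half is a flat sliding lid. Straps over the rod at x 25, y 6 and 86 mm rise to z 83 mm. A lamp hangs low over the bench to its right.
- bolt_post (a point): Centre of the top of the bolt's upright round post, rusty steel, 16 mm in diameter (19 mm in its top 10 mm), on a horizontal 14 mm rod. Top at z 123 mm over the bench; shut it is at x 25, y 25 mm in the box frame, and moves along box +y. From z 85 mm up nothing is near it: push it from either side, straddle or grip it.
- bolt (a joint): Bolt travel in m along box +y: 0 shut, 0.045 drawn. Friction 4 N. Starts at 0 to 0.003. Seized: stops hard at 0.013, force does not help. Run back about 10 mm until it stops again, it then goes 4 mm farther (0.017, later 0.021); after the third full back stroke it runs free. Feel each stop at 12 to 20 N. Below about 0.033 its tip blocks the lid.
- lid_rib (a point): Centre of the top edge of the dark upright push rib on the lid: 10 mm thick (x), 56 mm long (y), 26 mm high, top at z 86 mm; lid surface at z 60 mm. Shut it stands at x -38, y -52 mm in the box frame. A staple for the bolt stands on the lid at x 25, y -20 mm, up to z 84 mm.
- lid (a joint): Travel of the sliding lid in m along the box's +x: 0 shut, 0.060 fully open (hard stop). Friction 2.5 N; it stays where it is left.
- flux_jar: Small white round jar with a blue-green lid, 57 mm across and 63 mm high, loose, 25 to 45 mm off the box's right side. Origin: centre of its underside.

How it is judged:
By the outcome, as a careful person would: the job done as asked, in the order asked, and still so for the second after the job is handed in, with the robot touching nothing.
It also fails if it takes over 58 s, if anything falls off the work surface, if the arm or the gripper's body presses on something with over 40 N, if the wrist force passes 120 N, or if a joint passes its speed limit or range.

ROBOT

A 7-joint arm with a two-finger parallel gripper is mounted at the origin on a cart in front of the work surface, level with it; the furniture and walls round the work are solid. World frame = base frame: x ahead of the robot, y to its left, z up, the work surface at z = 0. Lengths are in m, angles in rad, forces in N, time in s.
With the tool pointing down it reaches from about 0.35 to 0.9 m from the base axis. Payload 7.2 kg.
Tool frame: the origin (TCP) lies between the finger pads; the fingertips stand 19 mm ahead of it and the grasp point (between the pads) is the TCP; z points along the fingers, y is the line along which they close (so a half turn about z gives the same grasp; the last joint's range is limited). The gripper opens to 88 mm and grips with 3 to 60 N. Pads are 20 mm wide; open, the fingers measure 115 mm over their backs; the gripper's body (75 mm by 178 mm) begins 61 mm behind the grasp point.
Start: joints at [-1.35, 0.411, -0.013, 1.596, 0.006, 1.134, -0.082], TCP at [0.178, 0.599, 0.242] pointing down, gripper open.
Joint ranges: [-2.95, 2.95], [-0.29, 1.99], [-1.47, 1.44], [0.14, 2.54], [-1.03, 4.17], [0.13, 1.85], [-2.86, 2.86]. Speed limits (rad/s): [2.39, 2.39, 3.01, 3.01, 3.14, 3.14, 3.14].

INTERFACE

Orientations are given as a unit quaternion [x, y, z, w].
In Python, from plant import arm, job, eoat, read_camera gives the robot as it stands (arm), with the cameras as plain functions, the job (job) and the gripper (eoat). Calls block until the motion is done:
- arm.movep(position, orientation): joint-space move of the TCP to a pose.
- arm.move_linear(position, feed=0.15, rot=None, threshold=None): straight line of the TCP; rot=None keeps the orientation; feed is the mean speed in m/s. With threshold (N) it stops when the force on the tool has changed by that much, and returns True; else False.
- arm.move_j(angles): joint-space move.
- eoat.let_go() and eoat.grab(grip_force=None): open the fingers fully, or close them until they stop; grip_force is the grip in N (None keeps the last).
- arm.pause(seconds).
- arm.solve_ik(position, orientation): joint angles nearest the present ones, or None.
- arm.get_state(): the state.
- read_camera(name): name is "scene" or "top" or "wrist"; returns a dict with "color" (480x640x3 uint8, red, green, blue), "vfov" (degrees; the focal length in pixels is half the picture's height over the tangent of half this angle, whatever the lens; pixels are square), "cx", "cy" (the principal point, pixels), "pose" (4x4, takes a point from camera to world coordinates); the wrist camera has in their place "hand_eye" (4x4, takes a point from camera to tool coordinates, whose origin is the TCP and whose axes are the flange's). Camera axes: x right, y up, looking along -z (the intrinsics and any distortion apply to the point x, -y, -z); pixel columns grow to the right and rows downward; lengths in m; the calibration is good to about 2 mm. A picture is of the moment at which its call begins: read the wrist's pose just before it. There is no depth.
A pose or a line that the arm cannot do raises arm.PlanningError and nothing moves.
- job.job_done(): hands the job in; it is judged then, once.
The state is a dict: "t": time; "q": joint angles; "qd": joint speeds; "effort": joint torques, N m; "position": TCP position; "eef_rot": TCP orientation; "contact_force": force on the tool from outside, world axes, zero at the start; "ft_torque": the same for the moment, N m; "gripper_width": finger opening in m; "grip_force": force on a finger pad.
Only numpy, scipy, OpenCV 4.12 (cv2) and the standard library are available. Lean on these libraries where they do the work, as an engineer would, in place of code of your own. Each camera call takes 0.05 s, during which the arm holds its last target. There are 200 camera calls.

## Working session

There is one attempt and no reset: what is moved stays moved. The work goes in short steps, each a Python script; the robot and the scene stay as the last script left them, time stands still between calls to the robot, and variables do not carry over. Pictures are saved under pics/ and viewed, at most 10 in all, crops included, and the job is handed in when it is done.

```bash
ls; mkdir -p pics; python3 - <<'E'
from plant import arm, job, eoat, read_camera
import cv2,pickle
d={}
for n in("scene","top"):
    r=read_camera(n); d[n]=r
    cv2.imwrite(f"pics/{n}0.png",r["color"][:,:,::-1])
    print(n,{k:v for k,v in r.items() if k!="color"})
pickle.dump(d,open("cams.pkl","wb"))
s=arm.get_state();print(s["t"],s["position"],s["eef_rot"],s["contact_force"])
r=read_camera("wrist");print({k:v for k,v in r.items() if k!="color"})
E
```

```text
pics
plant.py
scene {'vfov': 47.87159539619205, 'cx': 318.6443173173514, 'cy': 237.80920215290934, 'pose': array([[-0.79471683,  0.37439519, -0.47775874,  0.10621486],
       [-0.60689079, -0.50364378,  0.61483861,  0.37094787],
       [-0.0104276 ,  0.77856996,  0.62747118,  0.6315334 ],
       [ 0.        ,  0.        ,  0.        ,  1.        ]])}
top {'vfov': 46.5815790383316, 'cx': 322.97573486233426, 'cy': 248.85511690207426, 'pose': array([[-0.00705935,  0.99268812, -0.12050089,  0.40363562],
       [-0.99996765, -0.00654315,  0.00467896, -0.13547015],
       [ 0.00385629,  0.12053002,  0.99270219,  0.95536537],
       [ 0.        ,  0.        ,  0.        ,  1.        ]])}
0.1 [0.17791236 0.5987202  0.2409308 ] [ 1.43893422e-01  9.89592956e-01 -6.79923958e-04 -4.86957306e-05] [0.19460983 0.03173389 0.62333159]
{'vfov': 70.59844990163673, 'cx': 316.507172350762, 'cy': 243.54490418707104, 'hand_eye': array([[ 2.45941536e-05,  9.55948998e-01,  2.93532815e-01,
         8.12189046e-02],
       [ 9.99999186e-01, -3.97962088e-04,  1.21225740e-03,
         4.72503988e-06],
       [ 1.27567117e-03,  2.93532546e-01, -9.55948229e-01,
        -1.42899289e-01],
       [ 0.00000000e+00,  0.00000000e+00,  0.00000000e+00,
         1.00000000e+00]])}
```

View both.

View pics/scene0.png

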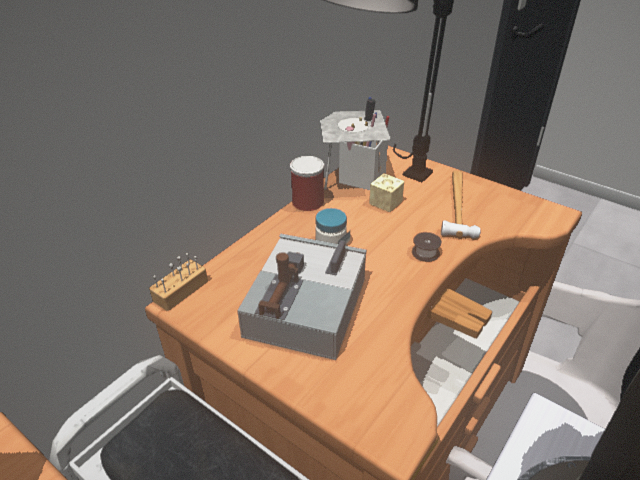

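View pics/top0.png

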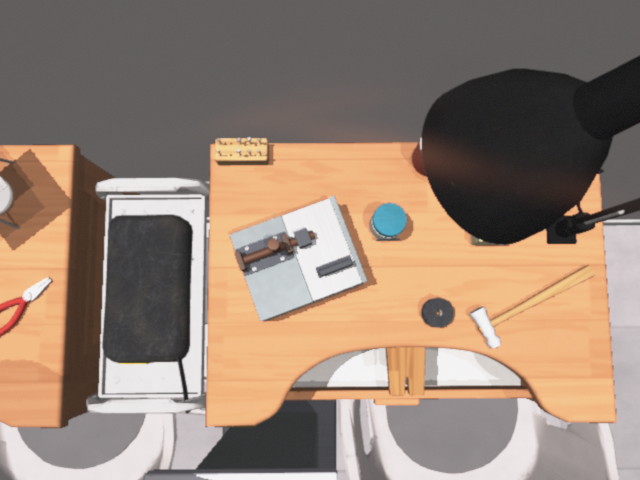

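The scene view shows the box at about (305,295), with the post near (284,258) and the jar at (331,225). In the top view the box is at (298,258), the post near (279,245), the rib at (336,267), the jar at (389,220) and the lamp shade to the right of x=420. I'll enlarge both.

```bash
python3 - <<'E'
import cv2
a=cv2.imread("pics/scene0.png")[200:360,230:380]; b=cv2.imread("pics/top0.png")[190:325,225:375]
cv2.imwrite("pics/sc.png",cv2.resize(a,None,fx=3.75,fy=3.75,interpolation=cv2.INTER_CUBIC))
cv2.imwrite("pics/tc.png",cv2.resize(b,None,fx=4,fy=4,interpolation=cv2.INTER_CUBIC))
E
```

```text
(no output)
```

View pics/sc.png

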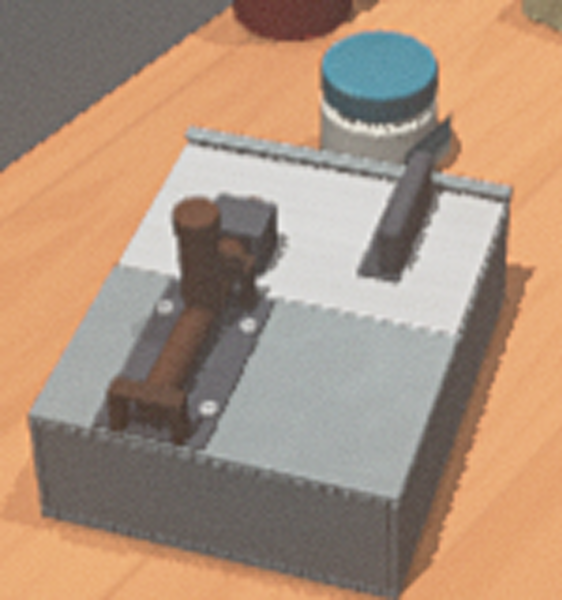

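View pics/tc.png

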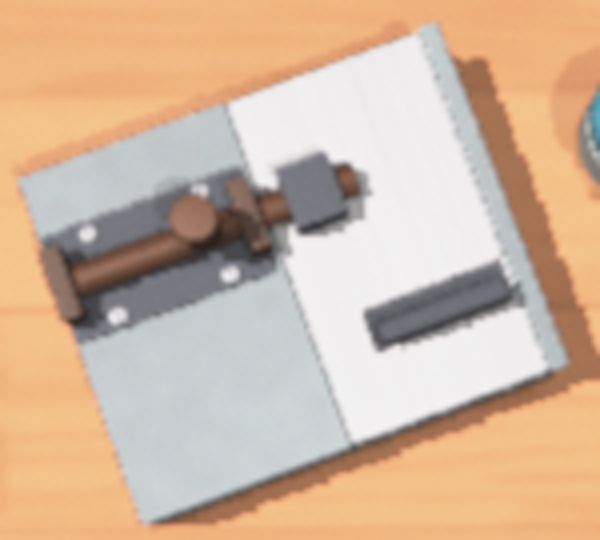

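Crop readings:
- **Post top:** scene (282.5,256.8), top (273.5,244.8).
- **Box left corners:** scene crop (32,418) and (400,500), top crop (20,180) and (148,522).
- **Jar lid:** scene crop (380,66), top image (389,218).

Next I triangulate these points and fit the box.

```bash
cat > geo.py <<'E'
import numpy as np,pickle
from scipy.optimize import least_squares
C=pickle.load(open("cams.pkl","rb"))
def proj(n,p):
    c=C[n];T=np.linalg.inv(c["pose"]);q=T[:3,:3]@np.asarray(p)+T[:3,3]
    f=240/np.tan(np.radians(c["vfov"]/2));return np.array([c["cx"]+f*q[0]/-q[2],c["cy"]+f*q[1]/q[2]])
S=lambda u,v:(230+u/3.75,200+v/3.75)
T=lambda u,v:(225+u/4,190+v/4)
def tri(s,t):
    r=least_squares(lambda p:np.r_[proj("scene",p)-s,proj("top",p)-t],[.5,0,.05]);return r.x,np.abs(r.fun).max()
E
python3 - <<'E'
from geo import *
P={"post":(S(197,211),T(194,219)),"FL":(S(32,418),T(20,180)),"NL":(S(400,500),T(148,522)),"NR":(S(510,190),T(567,365)),"FR":(S(190,130),T(435,25)),"midF":(S(118,265),T(228,103)),"midN":(S(458,335),T(352,446)),
"jar":(S(380,66),(389,218)),"rib":(S(411,196),T(440,302))}
for k,v in P.items():
    x,e=tri(*v);print(k,x.round(4),round(e,2))
M={"post":(.025,.025,.123),"FL":(.075,.09,.06),"NL":(-.075,.09,.06),"midF":(.075,0,.06),"midN":(-.075,0,.06),"FR":(.075,-.09,.06),"NR":(-.075,-.09,.06),"rib":(-.038,-.052,.086)}
def W(q,m):
    c,s=np.cos(q[2]),np.sin(q[2]);return [q[0]+c*m[0]-s*m[1],q[1]+s*m[0]+c*m[1],m[2]]
f=lambda q:np.concatenate([np.r_[proj("scene",W(q,m))-P[k][0],proj("top",W(q,m))-P[k][1]] for k,m in M.items()])
r=least_squares(f,[.5,0,.3],loss="soft_l1")
print(r.x);print(f(r.x).reshape(-1,4).round(1))
print("post",W(r.x,M["post"]),"rib",W(r.x,M["rib"]))
E
```

```text
post [ 0.5116 -0.0648  0.1204] 0.08
FL [0.5362 0.0114 0.0543] 0.41
NL [ 0.3975 -0.0414  0.0533] 0.3
NR [ 0.4595 -0.2097  0.059 ] 0.04
FR [ 0.599  -0.158   0.0593] 0.04
midF [ 0.5674 -0.0733  0.0557] 0.31
midN [ 0.4275 -0.1232  0.0573] 0.09
jar [ 0.5612 -0.2488  0.0581] 1.11
rib [ 0.481  -0.1599  0.079 ] 1.84
[ 0.49692776 -0.097871    0.35511445]
[[ 0.2 -1.7  0.5 -0.2]
 [-1.3 -2.2 -1.   0. ]
 [ 0.3 -1.7 -1.4  1.7]
 [-1.1 -1.5 -0.9 -0.1]
 [ 0.8 -1.3  0.5  0.6]
 [-0.5  0.3 -1.1  0.2]
 [ 0.4  0.3 -0.8  1. ]
 [-1.  -3.2  1.1  2.2]]
post [np.float64(0.5116754877351579), np.float64(-0.06573839084012945), 0.123] rib [np.float64(0.4793789866746726), np.float64(-0.15983906044056362), 0.086]
```

```bash
python3 - <<'E'
from geo import *
def ray(n,u,v,h):
    c=C[n];f=240/np.tan(np.radians(c["vfov"]/2));d=c["pose"][:3,:3]@np.array([(u-c["cx"])/f,-(v-c["cy"])/f,-1]);o=c["pose"][:3,3];return (o+d*(h-o[2])/d[2])[:2].round(3)
for h in(.25,.3,.35,.4,.45):
    print(h,"top",[ray("top",*p,h) for p in((421,150),(450,215),(500,245),(610,130))],"scene",[ray("scene",*p,h) for p in((335,3),(380,12),(413,8))])
from plant import arm, job, eoat, read_camera
yaw=.355
phi=(yaw+np.pi)/2;Q=[np.cos(phi),np.sin(phi),0,0]
a=np.array([.5117,-.0655]);X=np.array([np.cos(yaw),np.sin(yaw)]);Y=np.array([-X[1],X[0]])
for p in (a,a+.045*Y,a-.063*X-.070*Y,a-.003*X-.070*Y): print(p,[None if (q:=arm.solve_ik([*p,z],Q)) is None else np.round(q,2) for z in(.11,.2)])
E
```

```text
0.25 top [array([ 0.618, -0.267]), array([ 0.532, -0.302]), array([ 0.493, -0.365]), array([ 0.644, -0.516])] scene [array([ 0.918, -0.751]), array([ 0.79 , -0.753]), array([ 0.743, -0.824])]
0.3 top [array([ 0.603, -0.258]), array([ 0.523, -0.291]), array([ 0.486, -0.349]), array([ 0.627, -0.489])] scene [array([ 0.812, -0.604]), array([ 0.7  , -0.606]), array([ 0.66 , -0.668])]
0.35 top [array([ 0.588, -0.249]), array([ 0.514, -0.279]), array([ 0.48 , -0.332]), array([ 0.61 , -0.462])] scene [array([ 0.705, -0.457]), array([ 0.611, -0.458]), array([ 0.576, -0.511])]
0.4 top [array([ 0.573, -0.239]), array([ 0.505, -0.267]), array([ 0.474, -0.316]), array([ 0.593, -0.435])] scene [array([ 0.599, -0.31 ]), array([ 0.521, -0.311]), array([ 0.493, -0.354])]
0.45 top [array([ 0.557, -0.23 ]), array([ 0.496, -0.255]), array([ 0.467, -0.3  ]), array([ 0.576, -0.408])] scene [array([ 0.492, -0.163]), array([ 0.432, -0.164]), array([ 0.409, -0.198])]
[ 0.5117 -0.0655] [array([-0.35,  0.42,  0.49,  2.02, -0.28,  0.77,  2.23]), array([-0.52,  0.31,  0.69,  1.94, -0.24,  0.97,  2.2 ])]
[ 0.49605843 -0.02330591] [array([-0.43,  0.39,  0.48,  2.06, -0.26,  0.75,  2.13]), array([-0.55,  0.26,  0.6 ,  1.98, -0.18,  0.95,  2.06])]
[ 0.4769596  -0.15303345] [array([-0.35,  0.44,  0.72,  2.06, -0.41,  0.78,  2.55]), array([-0.54,  0.34,  0.95,  1.99, -0.33,  0.98,  2.5 ])]
[ 0.53321839 -0.13217803] [array([-0.25,  0.48,  0.54,  1.94, -0.33,  0.81,  2.39]), array([-0.41,  0.39,  0.74,  1.87, -0.31,  1.  ,  2.38])]
```

The lamp rim is about 0.39 m up and right of y≈-0.24, so it clears the gripper body at working height. I'll go above the post and take one wrist picture to refine its position.

```bash
cat > rob.py <<'E'
import numpy as np
from plant import arm, job, eoat, read_camera
yaw=.355
Q=[np.cos(yaw/2),np.sin(yaw/2),0,0]
X=np.array([np.cos(yaw),np.sin(yaw),0]);Y=np.array([-X[1],X[0],0])
POST=np.array([.5117,-.0655,0])
def st(): s=arm.get_state();return s["t"],np.round(s["position"],4),np.round(s["contact_force"],1)
E
python3 - <<'E'
from rob import *
import cv2
for d in (0*X,.045*Y,-.063*X-.065*Y,-.003*X-.065*Y): print([None if (q:=arm.solve_ik(POST+d+[0,0,z],Q)) is None else np.round(q,2) for z in(.11,.2)])
arm.movep(POST+[0,0,.2],Q)
s=arm.get_state();r=read_camera("wrist");print(st(),s["q"])
from scipy.spatial.transform import Rotation as R
T=np.eye(4);T[:3,:3]=R.from_quat(s["eef_rot"]).as_matrix();T[:3,3]=s["position"];P=T@r["hand_eye"]
import pickle;C=pickle.load(open("cams.pkl","rb"));C["wrist"]={**{k:r[k] for k in("vfov","cx","cy")},"pose":P};pickle.dump(C,open("cams.pkl","wb"))
im=r["color"][:,:,::-1].copy();cv2.imwrite("pics/w1.png",im)
from geo import proj
print(proj("wrist",POST+[0,0,.123]))
E
```

```text
[array([-0.69,  0.57,  0.98,  2.04, -0.62,  0.87, -0.57]), array([-0.71,  0.38,  0.95,  1.95, -0.36,  1.  , -0.8 ])]
[array([-0.72,  0.48,  0.87,  2.08, -0.51,  0.81, -0.75]), array([-0.77,  0.31,  0.89,  1.99, -0.29,  0.97, -0.95])]
[array([-0.59,  0.6 ,  1.1 ,  2.08, -0.7 ,  0.89, -0.31]), array([-0.56,  0.34,  0.97,  1.99, -0.33,  0.98, -0.65])]
[array([-0.6 ,  0.68,  1.08,  1.97, -0.74,  0.96, -0.37]), array([-0.6 ,  0.47,  1.01,  1.88, -0.46,  1.04, -0.61])]
(2.8333, array([ 0.5119, -0.0646,  0.1999]), array([ 0.1, -0.4,  0.2])) [-0.70771028  0.37539303  0.94933324  1.95132155 -0.36323341  0.99611397
 -0.80280312]
[317.80259671 262.17778474]
```

View pics/w1.png

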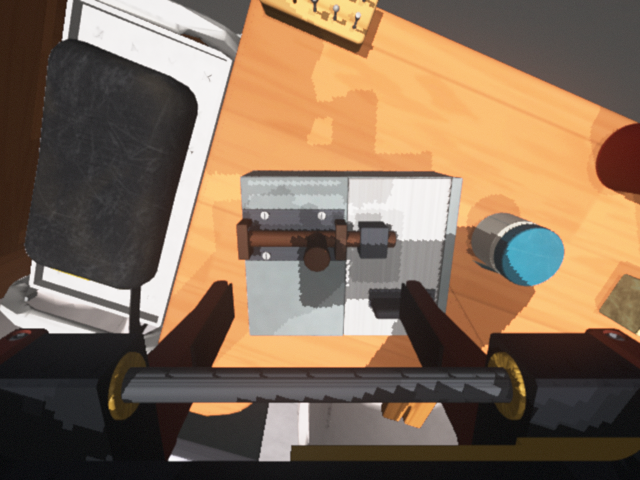

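The wrist view shows the post top at (317,260), against a predicted (318,262), and the box edges lie along the image axes, so position and yaw are confirmed. Next I grip the post and do the strokes.

```bash
python3 - <<'E'
from rob import *
arm.move_linear(POST+[0,0,.110],feed=.12,threshold=10)
eoat.grab(30)
s=arm.get_state();print(st(),s["gripper_width"],s["grip_force"])
p0=np.array(s["position"]);u=lambda:float((arm.get_state()["position"]-p0)@Y)
def go(v,th=None,feed=.025):
    h=arm.move_linear(p0+v*Y,feed=feed,threshold=th);print(round(v,4),h,"u",round(u(),4),"F",np.round(arm.get_state()["contact_force"]@Y,1),"t",round(arm.get_state()["t"],1));return h
for i in range(2):
    go(u()+.003); go(u()+.035,12)
    go(u()-.003); go(u()-.02,12)
print(st())
E
```

```text
(4.825, array([ 0.5116, -0.0652,  0.1099]), array([-1.1,  2. , -0.8])) 0.017551431715817533 29.999993448145688
0.003 False u 0.0024 F -3.1 t 5.1
0.0374 True u 0.0126 F -2.4 t 5.8
0.0096 False u 0.011 F 3.9 t 6.0
-0.009 True u 0.0026 F 1.4 t 6.5
0.0056 False u 0.0041 F -4.6 t 6.7
0.0391 True u 0.0167 F -2.5 t 7.4
0.0137 False u 0.0151 F 4.1 t 7.7
-0.0049 True u 0.0065 F 1.1 t 8.2
(8.1667, array([ 0.5093, -0.0591,  0.1099]), array([-0.7,  0.9,  6.6]))
```

The stops at about 13 and 17 mm, with 10 mm back strokes, are as expected. Now the third cycle, then the full draw.

```bash
python3 - <<'E'
from rob import *
p0=np.array([.5116,-.0652,.1099]);u=lambda:float((arm.get_state()["position"]-p0)@Y)
def go(v,th=None,feed=.025):
    h=arm.move_linear(p0+v*Y,feed=feed,threshold=th);print(round(v,4),h,"u",round(u(),4),"F",np.round(arm.get_state()["contact_force"]@Y,1),"t",round(arm.get_state()["t"],1));return h
go(u()+.003); go(u()+.035,12)
for i in range(3):
    go(u()-.003); go(u()-.02,12)
    go(u()+.003); go(.056,12)
    if u()>.035: break
print(st())
E
```

```text
0.0095 False u 0.0086 F -4.2 t 8.4
0.0436 True u 0.0206 F -2.2 t 9.1
0.0176 False u 0.0193 F 1.9 t 9.4
-0.0007 True u 0.011 F 1.8 t 9.9
0.014 False u 0.0144 F -1.6 t 10.2
0.056 True u 0.0446 F -0.7 t 11.3
(11.35, array([ 0.4962, -0.0233,  0.1099]), array([ 1.6, -0.1,  1.2]))
```

```bash
python3 - <<'E'
from rob import *
import cv2
eoat.let_go()
arm.move_linear(np.array(arm.get_state()["position"])*[1,1,0]+[0,0,.2],feed=.15)
eoat.grab(10)
b=POST-.098*X-.071*Y
arm.movep(b+[0,0,.17],Q); print(st())
print(arm.move_linear(b+[0,0,.090],feed=.1,threshold=8),st())
E=POST-.071*Y+[0,0,.090]
print(arm.move_linear(E-.072*X,feed=.05,threshold=None),st())
print(arm.move_linear(E-.003*X,feed=.04,threshold=12),st(),"dx",(arm.get_state()["position"]-E)@X)
for n in("top",): cv2.imwrite("pics/top2.png",cv2.resize(read_camera(n)["color"][190:325,225:375,::-1],None,fx=4,fy=4))
E
```

```text
(15.2667, array([ 0.4447, -0.1661,  0.1701]), array([ 0.2, -0.3, -0.3]))
False (16.2167, array([ 0.4448, -0.1663,  0.0904]), array([-0.7, -0. ,  0.2]))
False (16.8833, array([ 0.469 , -0.157 ,  0.0899]), array([0.4, 0.2, 0.3]))
True (18.1417, array([ 0.5202, -0.138 ,  0.0895]), array([-0.2,  0.8, -0.3])) dx -0.017207692779404416
```

It stopped at -17 mm against an expected -18 mm. I'll back off, rise clear and check.

```bash
python3 - <<'E'
from rob import *
import cv2
p=np.array(arm.get_state()["position"])
arm.move_linear(p-.03*X,feed=.08); arm.move_linear(p-.03*X+[0,0,.11],feed=.12)
arm.movep(np.array([.42,.12,.25]),Q); print(st())
a=read_camera("top")["color"][180:330,220:420,::-1];b=read_camera("scene")["color"][200:360,230:380,::-1]
import numpy as np
a=cv2.resize(a,(460,345));b=cv2.resize(b,(323,345))
cv2.imwrite("pics/fin.png",np.hstack([a,b]))
E
```

```text
(20.8583, array([0.4203, 0.1193, 0.2499]), array([ 0.4, -0.1,  0.5]))
```

View pics/fin.png

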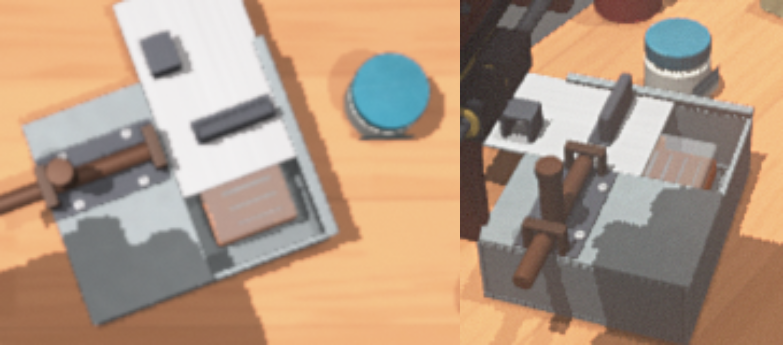

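The picture shows the bolt drawn left, with the post at (60,172) against the left strap. The lid is slid open by about 60 mm and the jar is standing in its place at (390,90).

```bash
python3 -c "
from plant import arm, job, eoat, read_camera
print(job.job_done())"
```

```text
the job is handed in; nothing more can be done
None
```

The bolt was worked free and drawn fully left to its stop, the lid was then pushed fully open to its stop with the jar left in place, and the job was handed in at about 21 s of the 58 s allowed.

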